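Hold a lantern pane in the lamp beam

ROBOT

A 6-joint arm with a two-finger parallel gripper is mounted at the origin on the work surface. World frame = base frame: x ahead of the robot, y to its left, z up, the work surface at z = 0. Lengths are in m, angles in degrees, forces in N, time in s.
With the tool pointing down it reaches from about 0.375 to 0.9 m from the base axis. Payload 3.1 kg.
Tool frame: the origin (TCP) lies midway between the tips of the shut fingers; the grasp point (between the pads) lies 19 mm behind it; z points along the fingers, y is the line along which they close (so a half turn about z gives the same grasp; the last joint's range is limited). The gripper opens to 87 mm and grips with 3 to 60 N. Pads are 19 mm wide; open, the fingers measure 117 mm over their backs; the gripper's body (75 mm by 190 mm) begins 51 mm behind the grasp point.
Start: joints at [-84.884, 30.224, 82.088, -0, 67.689, -10.227], TCP at [0.165, -0.603, 0.223] pointing down, gripper open.
Joint ranges: [-176.69, 176.69], [-43.24, 126.21], [12.49, 139.97], [-82, 262], [0, 151.66], [-163.58, 163.58]. Speed limits (degrees/s): [159.86, 159.86, 180, 180, 180, 180].

INTERFACE

Orientations are given as a 3x3 rotation matrix whose columns are the frame's x, y, z axes.
In Python, from rig import read_state, optics, bot gives the robot as it stands. The module is installed in compiled form; this text tells all that it offers.
- The arm moves only by the tool send_rows, never from a script. Its argument "commands" is a list of rows, each a list of 7 numbers: the turn, a rotation vector about the tool's x, y, z in units of 5 degrees (1.0 is 5 degrees), then the shift along the tool's x, y, z in units of 30 mm (1.0 is 30 mm), then the opening, from 0 (shut) to 1 (fully open). In form: [[rx, ry, rz, tx, ty, tz, gripper], ...]. A call has 1 to 20 rows; each row is the pose to reach, as a shift and turn from the pose commanded when the call began, along the tool's axes at that moment; what a row does not reach only later rows make up. A row lasts 1/12 s, in which the tool goes at most 41.7 mm and 7.16 degrees, less where a joint would pass 70% of its speed; a pose out of reach is approached as far as the arm can. A call with a gripper value outside its range is refused whole. The fingers move at their own pace and stop on an object; the grip force is fixed at half the most. Time passes only in rows, so rows that repeat a pose let the fingers close. It gives the time, the measured TCP pose, the force, the opening and the grip force at its end, in the units of the state.
- read_state(): the state, without advancing time (a new reading comes with each control period).
- optics.capture(name): name is "side" or "top" or "wrist"; returns a dict with "image" (420x560x3 uint8, blue, green, red), "intrinsics" (3x3 intrinsics, pixels), "k1" (the pictures are not rectified: a ray, as slopes to the right and down, at radius r is drawn at 1 + k1 r^2 times it, then the intrinsics apply), "extrinsics" (4x4, takes a point from world to camera coordinates); the wrist camera has in their place "T_tool_cam" (4x4, takes a point from camera to tool coordinates, whose origin is the TCP and whose axes are the flange's). Camera axes: x right, y down, z forward; pixel columns grow to the right and rows downward; lengths in m; the calibration is good to about 2 mm. A picture is of the moment at which its call begins: read the wrist's pose just before it. There is no depth.
- bot.hand_in(): hands the job in; it is judged then, once.
The state is a dict: "time_s": time; "joint_positions": joint angles; "qvel": joint speeds; "tau": joint torques, N m; "position": TCP position; "tcp_rot": TCP orientation; "force": force on the tool from outside, world axes, zero at the start; "moment": the same for the moment, N m; "opening": opening from 0.0 (shut) to 1.0 (fully open); "grasp_force": force on a finger pad.
Only numpy, scipy, OpenCV 4.12 (cv2) and the standard library are available. Lean on these libraries where they do the work, as an engineer would, in place of code of your own. Each camera call takes 0.05 s, during which the arm holds its last target. There are 200 camera calls.

TASK

Check the tall lantern pane for cracks against the light: take it out of the drying rack by its two raw sawn side edges only, never touching its freshly polished broad faces, and hold it upright in the beam of the bench lamp, centred on the lens, square to the beam and about 10 cm in front of the lens. Leave the other panes, the chisel and the tin where they are. Finish while still holding the pane steady there in the gripper: do not put it down or let go.

Things in the scene. Friction and masses are not known exactly. Their poses are not given: they have to be found in the camera images.
- pane: the tall lantern pane, tallest of three in the rack: an upright plate 56 mm wide, 90 tall, 12 thick, dark wood frame, amber resin window with star, about 70 g. Origin at the centre of its bottom edge (12 mm above the bench in the rack); x normal to its broad faces, y across its width, z up. Its raw pale side edges, at y = -28 and +28 mm, 9 mm thick, are where it may be gripped
- pane_faces: the two polished broad faces of the tall pane (facing along its x, 52 x 86 mm each, 12 mm apart; they begin 2 mm in from every edge), fixed to it, same origin and axes as pane. Fingers must not touch them
- pane_mid (a point): centre of the tall pane, 45 mm above its bottom edge; same axes as pane
- rack: fixed wooden drying rack, 152 mm long (its x), 90 mm wide (its y), 24 mm high; origin at the centre of its underside. Three grooves along its y at x = -48, 0 and +48 mm, 15 mm wide, 12 mm deep, one pane upright in each in any order, faces looking along the rack's x
- pane_square: a small square pane of the same make, 50 mm wide, 50 mm tall, 12 mm thick, standing in the rack; origin at the centre of its bottom edge, axes as pane. Leave it.
- pane_wide: a wide low pane of the same make, 76 mm wide, 50 mm tall, 12 mm thick, standing in the rack; origin at the centre of its bottom edge, axes as pane. Leave it.
- lamp: fixed LED bench spotlight: round base 130 mm across centred at its x = 135 mm, stem and yoke, level round head 84 mm across, about 110 mm long, top 212 mm above the bench. Origin on the bench below the beam, 80 mm in front of the lens; x points from there to the lens and on into the head, z up. Nothing of it stands at x below 70 mm
- lens (a point): centre of the lamp's lens, 170 mm above the bench; axes as lamp. The beam leaves the lens level, along -x of this frame, towards the robot's side.
- chisel: blue-handled chisel lying on the bench, about 265 mm long, 26 mm thick; origin on the bench below its ferrule, x along it to the blade. Leave it.
- tin: closed round lacquer tin, 72 mm across, 85 mm high, standing on the bench; origin at the centre of its underside. Leave it.
There are look-alikes about, which are no part of the job. Of the things that look like the rack, take the one that is farthest to the robot's right at the start.

How it is judged (in metres and radians):
At the end, for the whole second after the job is handed in: The tall pane is held still in the gripper by its raw edges, carried by nothing else, its centre 60 to 140 mm in front of the lens and within 15 mm sideways and in height of the beam's axis, upright within 10 degrees and square to the beam within 10 degrees (x of pane_mid in the frame of lens between -0.14 and -0.06 m and y of pane_mid in the frame of lens between -0.015 and 0.015 m and z of pane_mid in the frame of lens between -0.015 and 0.015 m and angle between pane's own z axis and vertical below 0.175 rad and angle between the x axis of pane and the x axis of lens, either way round below 0.175 rad and contact force between the fingers and pane above 2 N and contact force between pane and lamp below 0.2 N and contact force between pane and rack below 0.2 N and contact force between the fingers and pane_faces below 0.3 N and linear speed of pane below 0.02 m/s); the arm keeps its last pose, push and grip.
It fails at once if a finger or the arm touches a polished broad face of the tall pane (contact force between any of the fingers, the arm and pane_faces above 0.5 N).
It fails at once if another pane is disturbed (distance of any of pane_square, pane_wide from where it was at the start of the episode above 0.015 m).
It fails at once if the chisel or the tin is disturbed (distance of any of chisel, tin from where it was at the start of the episode above 0.02 m).
It also fails if it takes over 38 s, if anything falls off the work surface, if the arm or the gripper's body presses on something with over 40 N, if the wrist force passes 120 N, or if a joint passes its speed limit or range.

## Working session

There is one attempt and no reset: what is moved stays moved. The work goes in short steps, Python scripts to look and compute and a tool call to move; the robot and the scene stay as the last step left them, time stands still between calls to the robot, and variables do not carry over. Pictures are saved under pics/ and viewed, at most 10 in all, crops included, and the job is handed in when it is done.

Besides the shell and the picture viewer there is one more tool, called after "Emit:" in YAML: its name, and indented under it one key for each argument. send_rows: Moves the arm, as the interface text tells. Its arguments: {"type":"object","properties":{"commands":{"type":"array","items":{"type":"array","items":{"type":"number"}}}},"required":["commands"]}

```bash
mkdir -p pics; cat > h.py <<'E'
import numpy as np, cv2
from rig import read_state, optics, bot
def cap(n,f=None):
    s=read_state(); c=optics.capture(n); im=c["image"]
    if f: cv2.imwrite("pics/"+f,im)
    K=np.array(c["intrinsics"]);k1=c["k1"]
    if "extrinsics" in c:
        T=np.linalg.inv(np.array(c["extrinsics"]))
    else:
        W=np.eye(4);W[:3,:3]=s["tcp_rot"];W[:3,3]=s["position"];T=W@np.array(c["T_tool_cam"])
    return im,K,k1,T
def ray(cal,u,v):
    _,K,k1,T=cal
    d=np.array([(u-K[0,2])/K[0,0],(v-K[1,2])/K[1,1]]);p=d.copy()
    for _ in range(30): p=d/(1+k1*(p@p))
    r=T[:3,:3]@np.array([p[0],p[1],1]);return T[:3,3],r/np.linalg.norm(r)
def onz(cal,u,v,z):
    o,r=ray(cal,u,v);return o+r*(z-o[2])/r[2]
def proj(cal,P):
    _,K,k1,T=cal
    q=np.linalg.inv(T)@np.append(P,1);p=q[:2]/q[2];p=p*(1+k1*(p@p));return K[:2,:2]@p+K[:2,2]
def tri(c1,p1,c2,p2):
    A=np.zeros((3,3));b=np.zeros(3)
    for c,p in((c1,p1),(c2,p2)):
        o,r=ray(c,*p);M=np.eye(3)-np.outer(r,r);A+=M;b+=M@o
    return np.linalg.solve(A,b)
E
python3 - <<'E'
from h import *
for n in("side","top","wrist"):
    c=cap(n,n+"0.png");print(n,c[1].round(1).tolist(),c[2],c[3].round(3).tolist())
s=read_state();print(s["time_s"],np.round(s["tcp_rot"],3).tolist())
E
```

```text
side [[522.3, 0.0, 277.3], [0.0, 522.3, 217.3], [0.0, 0.0, 1.0]] -0.03407623890317407 [[-0.883, -0.247, 0.399, -0.049], [-0.469, 0.44, -0.766, 1.255], [0.013, -0.864, -0.504, 0.871], [0.0, 0.0, 0.0, 1.0]]
top [[505.9, 0.0, 287.8], [0.0, 505.9, 211.2], [0.0, 0.0, 1.0]] -0.11322213165418028 [[-0.009, -0.983, 0.185, 0.21], [-1.0, 0.008, -0.004, 0.112], [0.003, -0.185, -0.983, 1.955], [0.0, 0.0, 0.0, 1.0]]
wrist [[337.9, 0.0, 275.7], [0.0, 337.9, 212.6], [0.0, 0.0, 1.0]] -0.04000007744291799 [[0.264, -0.927, -0.268, 0.239], [-0.965, -0.254, -0.071, -0.581], [-0.002, 0.277, -0.961, 0.385], [0.0, 0.0, 0.0, 1.0]]
0.15 [[0.964, 0.265, -0.0], [0.265, -0.964, 0.002], [0.0, -0.002, -1.0]]
```

View pics/top0.png

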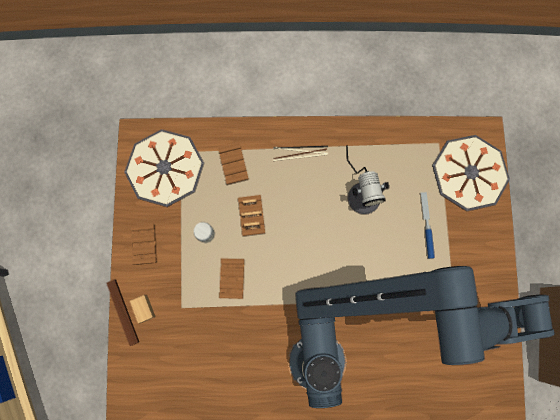

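View pics/side0.png

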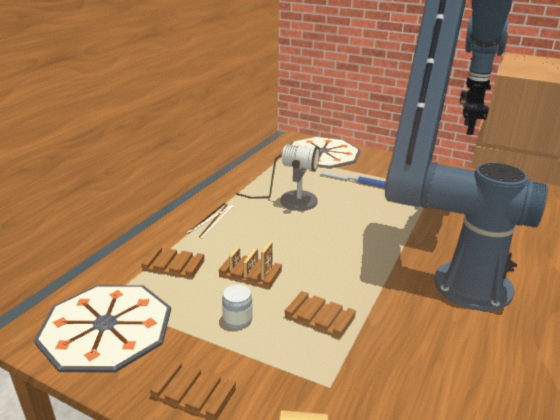

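Top view: look-alikes for the rack are at (233,166), (144,245), (232,279) (all empty) and (251,216) (with panes). The rightmost one, (251,216), is the rack. The lamp is at (368,190), the tin at (204,232) and the chisel at (428,225). In the side view the tall pane is the one nearest the robot, around (267,260). Next, a close crop of the rack and lamp in both views.

```bash
python3 - <<'E'
from h import *
t=cv2.imread("pics/top0.png");s=cv2.imread("pics/side0.png")
a=cv2.resize(t[185:245,225:285],(400,400),interpolation=3)
b=cv2.resize(t[160:220,335:395],(400,400),interpolation=3)
cv2.imwrite("pics/crop1.png",np.hstack([a,b]))
a=cv2.resize(s[235:295,210:290],(400,300),interpolation=3)
b=cv2.resize(s[135:215,270:330],(300,400),interpolation=3)
o=np.zeros((400,700,3),np.uint8);o[:300,:400]=a;o[:,400:]=b
cv2.imwrite("pics/crop2.png",o)
ct=cap("top")
for n,p,z in(("rack",(251,216),.024),("lamp",(372,188),.2),("base",(365,195),.02),("tin",(204,232),.085),("chis",(428,225),.02)):print(n,onz(ct,*p,z).round(3))
E
```

```text
rack [0.555 0.246 0.024]
lamp [ 0.622 -0.197  0.2  ]
base [ 0.636 -0.2    0.02 ]
tin [0.485 0.418 0.085]
chis [ 0.514 -0.444  0.02 ]
```

View pics/crop1.png

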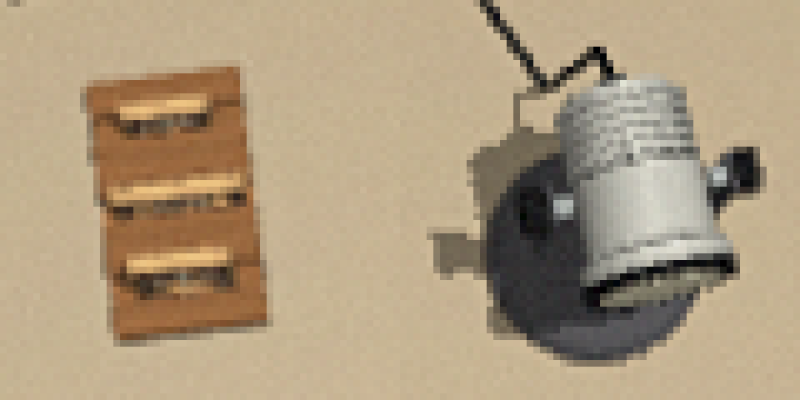

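View pics/crop2.png

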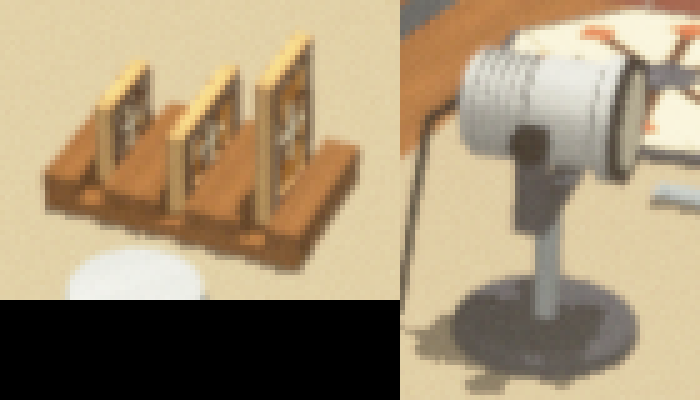

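The crop confirms it: the tall pane stands in the groove nearest the robot (side crop about (285,130), in full-image pixels about (267,261)), the wide one in the middle and the square one at the far end. The lamp's lens faces the robot, with a yaw of roughly +10°. I'm moving above the lamp's front for a wrist view.

Emit:
send_rows:
  commands:
    - [0, 0, 1.1, 13.4, -10.3, -6.6, 1]
    - [0, 0, 1.1, 13.4, -10.3, -6.6, 1]
    - [0, 0, 1.1, 13.4, -10.3, -6.6, 1]
    - [0, 0, 1.1, 13.4, -10.3, -6.6, 1]
    - [0, 0, 1.1, 13.4, -10.3, -6.6, 1]
    - [0, 0, 1.1, 13.4, -10.3, -6.6, 1]
    - [0, 0, 1.1, 13.4, -10.3, -6.6, 1]
    - [0, 0, 1.1, 13.4, -10.3, -6.6, 1]
    - [0, 0, 1.1, 13.4, -10.3, -6.6, 1]
    - [0, 0, 1.1, 13.4, -10.3, -6.6, 1]
    - [0, 0, 1.1, 13.4, -10.3, -6.6, 1]
    - [0, 0, 1.1, 13.4, -10.3, -6.6, 1]
    - [0, 0, 1.1, 13.4, -10.3, -6.6, 1]
    - [0, 0, 1.1, 13.4, -10.3, -6.6, 1]
    - [0, 0, 1.1, 13.4, -10.3, -6.6, 1]
    - [0, 0, 1.1, 13.4, -10.3, -6.6, 1]
    - [0, 0, 1.1, 13.4, -10.3, -6.6, 1]
    - [0, 0, 1.1, 13.4, -10.3, -6.6, 1]

```text
time_s: 1.7
position: [0.4703, -0.1993, 0.4196]
tcp_rot: [[0.986, 0.169, -0.002], [0.169, -0.986, 0.001], [-0.002, -0.001, -1.0]]
force: [0.4, 0.6, -1.0]
opening: 1.0
grasp_force: 0.0
```

```bash
python3 - <<'E'
from h import *
import pickle
c=cap("wrist","wlamp.png");pickle.dump(c,open("wlamp.pkl","wb"))
s=read_state();print(s["time_s"],np.round(s["position"],4),np.round(s["tcp_rot"],4).tolist(),np.round(s["joint_positions"],1),np.abs(s["qvel"]).max())
E
```

```text
1.75 [ 0.4704 -0.1994  0.4197] [[0.9857, 0.1686, -0.0016], [0.1686, -0.9857, 0.0008], [-0.0015, -0.0011, -1.0]] [-35.5  10.9  80.9  -0.   88.3  44.8] 0.26491295033871737
```

View pics/wlamp.png

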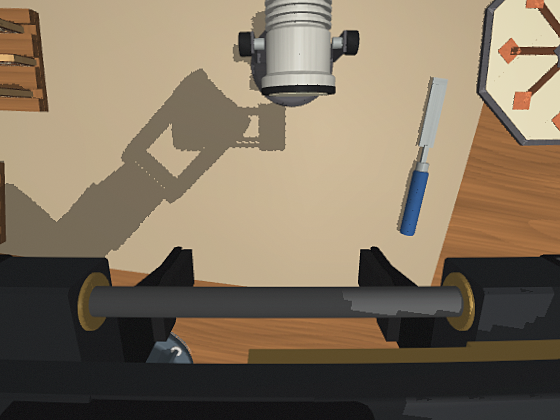

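The wrist view shows the lamp head at (298,45) with its black front bezel spanning roughly (262,92)–(335,90), the chisel at (425,150) and the rack at far left. I'm measuring the lamp from row extents.

```bash
python3 - <<'E'
from h import *
import pickle
c=pickle.load(open("wlamp.pkl","rb"));im=c[0]
hsv=cv2.cvtColor(im,cv2.COLOR_BGR2HSV)
m=((hsv[...,1]<40)|(hsv[...,2]<50)).astype(np.uint8)
for r in range(0,112,3):
    x=np.flatnonzero(m[r,255:345])+255
    d=np.flatnonzero(im[r,255:345].max(1)<60)+255
    print(r,(x.min(),x.max()) if len(x) else 0,(d.min(),d.max(),len(d)) if len(d) else 0)
E
```

```text
0 (np.int64(266), np.int64(331)) 0
3 (np.int64(265), np.int64(331)) (np.int64(293), np.int64(304), 5)
6 (np.int64(266), np.int64(330)) 0
9 (np.int64(266), np.int64(330)) 0
12 (np.int64(265), np.int64(330)) (np.int64(301), np.int64(305), 5)
15 (np.int64(266), np.int64(331)) 0
18 (np.int64(265), np.int64(330)) 0
21 (np.int64(265), np.int64(329)) (np.int64(316), np.int64(316), 1)
24 (np.int64(266), np.int64(330)) 0
27 (np.int64(265), np.int64(330)) 0
30 (np.int64(265), np.int64(344)) 0
33 (np.int64(262), np.int64(344)) (np.int64(263), np.int64(343), 5)
36 (np.int64(260), np.int64(344)) (np.int64(260), np.int64(343), 9)
39 (np.int64(255), np.int64(344)) (np.int64(265), np.int64(265), 1)
42 (np.int64(255), np.int64(344)) (np.int64(265), np.int64(265), 1)
45 (np.int64(255), np.int64(344)) (np.int64(265), np.int64(331), 2)
48 (np.int64(255), np.int64(344)) (np.int64(265), np.int64(342), 4)
51 (np.int64(255), np.int64(344)) (np.int64(255), np.int64(342), 16)
54 (np.int64(255), np.int64(341)) (np.int64(255), np.int64(341), 15)
57 (np.int64(255), np.int64(338)) (np.int64(255), np.int64(338), 1
[... 347 characters left out ...]
np.int64(255), np.int64(332)) (np.int64(255), np.int64(264), 7)
78 (np.int64(255), np.int64(334)) (np.int64(255), np.int64(257), 3)
81 (np.int64(255), np.int64(334)) (np.int64(255), np.int64(260), 6)
84 (np.int64(256), np.int64(334)) (np.int64(257), np.int64(260), 4)
87 (np.int64(258), np.int64(334)) (np.int64(259), np.int64(334), 72)
90 (np.int64(260), np.int64(334)) (np.int64(260), np.int64(334), 75)
93 (np.int64(262), np.int64(333)) (np.int64(262), np.int64(333), 17)
96 (np.int64(265), np.int64(317)) (np.int64(266), np.int64(269), 2)
99 (np.int64(269), np.int64(313)) 0
102 (np.int64(274), np.int64(308)) 0
105 (np.int64(282), np.int64(300)) (np.int64(282), np.int64(286), 5)
108 0 0
111 0 0
```

```bash
python3 - <<'E'
from h import *
import pickle
c=pickle.load(open("wlamp.pkl","rb"))
pl=[np.cross(ray(c,x,3)[1],ray(c,x2,74)[1]) for x,x2 in((265.3,265.3),(331.3,331.5))]
a=np.cross(*pl);a/=np.linalg.norm(a);print("axis",a,np.degrees(np.arctan2(a[1],a[0]))%180)
L=onz(c,261.5,94,.175);R=onz(c,334.5,92.5,.175);d=L-R;print(L,R,np.linalg.norm(d),(L+R)/2,np.degrees(np.arctan2(-d[0],d[1])))
print(onz(c,291,106,.17),onz(c,299,84.5,.212))
# axis lateral using the barrel silhouette midpoints at z=.17
for v in(3,74):print((onz(c,265.3,v,.175)+onz(c,331.4,v,.175))/2)
E
```

```text
axis [-0.9540753  -0.16308713  0.25128252] 9.700236350615967
[ 0.56603696 -0.16532825  0.175     ] [ 0.58179396 -0.24737798  0.175     ] 0.08354903215241571 [ 0.57391546 -0.20635312  0.175     ] 10.870848198878043
[ 0.55885145 -0.20116016  0.17      ] [ 0.58000507 -0.20393426  0.212     ]
[ 0.66562752 -0.18967732  0.175     ]
[ 0.59436879 -0.20295073  0.175     ]
```

Emit:
send_rows:
  commands:
    - [0, 0, 0.5, 1.2, -14.7, 2.3, 1]
    - [0, 0, 0.5, 1.2, -14.7, 2.3, 1]
    - [0, 0, 0.5, 1.2, -14.7, 2.3, 1]
    - [0, 0, 0.5, 1.2, -14.7, 2.3, 1]
    - [0, 0, 0.5, 1.2, -14.7, 2.3, 1]
    - [0, 0, 0.5, 1.2, -14.7, 2.3, 1]
    - [0, 0, 0.5, 1.2, -14.7, 2.3, 1]
    - [0, 0, 0.5, 1.2, -14.7, 2.3, 1]
    - [0, 0, 0.5, 1.2, -14.7, 2.3, 1]
    - [0, 0, 0.5, 1.2, -14.7, 2.3, 1]
    - [0, 0, 0.5, 1.2, -14.7, 2.3, 1]
    - [0, 0, 0.5, 1.2, -14.7, 2.3, 1]
    - [0, 0, 0.5, 1.2, -14.7, 2.3, 1]
    - [0, 0, 0.5, 1.2, -14.7, 2.3, 1]
    - [0, 0, 0.5, 1.2, -14.7, 2.3, 1]
    - [0, 0, 0.5, 1.2, -14.7, 2.3, 1]
    - [0, 0, 0.5, 1.2, -14.7, 2.3, 1]
    - [0, 0, 0.5, 1.2, -14.7, 2.3, 1]

```text
time_s: 3.25
position: [0.4318, 0.2414, 0.3518]
tcp_rot: [[0.992, 0.126, 0.0], [0.126, -0.992, 0.0], [0.0, -0.0, -1.0]]
force: [0.5, 0.4, -0.6]
opening: 0.999
grasp_force: 0.0
```

```bash
python3 - <<'E'
from h import *
import pickle
c=cap("wrist","wrack.png");pickle.dump(c,open("wrack.pkl","wb"))
s=read_state();print(s["time_s"],np.round(s["position"],4),np.round(s["tcp_rot"],4).tolist(),np.round(s["joint_positions"],1))
cv2.imwrite("pics/wrack_c.png",cv2.resize(c[0][0:240,160:400],(600,600),interpolation=3))
E
```

```text
3.3 [0.4317 0.2416 0.3518] [[0.992, 0.1264, 0.0004], [0.1264, -0.992, 0.0001], [0.0004, -0.0, -1.0]] [16.3 12.  89.9 -0.  78.1 99. ]
```

View pics/wrack_c.png

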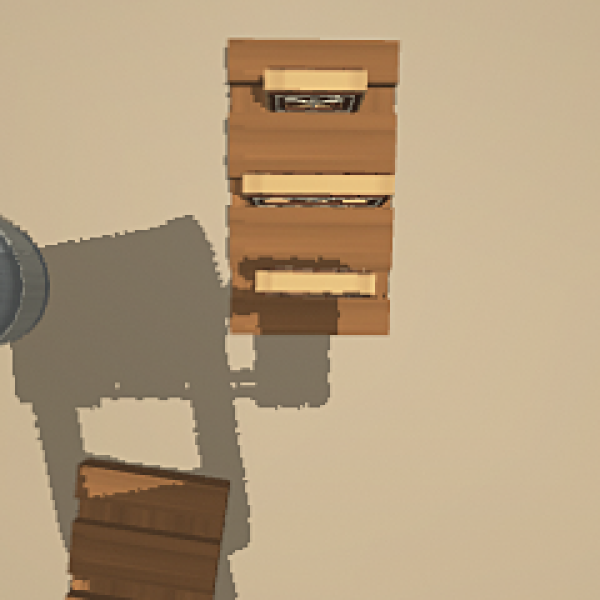

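The tall pane's top edge is at crop (255–376, 269–294), seen from straight above. Its neighbours are the wide pane at (318,185) and the square one at (315,80). I'm measuring it by mask.

```bash
python3 - <<'E'
from h import *
import pickle
c=pickle.load(open("wrack.pkl","rb"));im=c[0]
h=cv2.cvtColor(im,cv2.COLOR_BGR2HSV)
print("hsv pane/bench",h[112,285],h[112,300],h[220,380])
m=(np.abs(h.astype(int)-h[112,285].astype(int)).max(2)<28).astype(np.uint8);m[:,:250]=0;m[:,318:]=0;m[:15]=0;m[135:]=0
n,l,st,ce=cv2.connectedComponentsWithStats(m)
for i in range(1,n):
    if st[i,4]>100:
        pts=cv2.findContours((l==i).astype(np.uint8),0,1)[0][0]
        r=cv2.minAreaRect(pts);b=cv2.boxPoints(r)
        z=.102 if ce[i][1]>95 else .062
        W=np.array([onz(c,*p,z) for p in b]);ctr=onz(c,*r[0],z)
        e=[W[1]-W[0],W[2]-W[1]];e.sort(key=np.linalg.norm);q=e[1]
        print(st[i],np.round(r[0],1),ctr.round(4),[round(np.linalg.norm(k),4) for k in e],np.degrees(np.arctan2(q[0],-q[1])))
# rack left/right edges in row coordinates
for a in((91.5,20),(92,130)):pass
hb=(h[...,1]>120)&(h[...,2]>60)
for v in (18,30,48,60,85,100,130):
    x=np.flatnonzero(hb[v,235:335])+235;print(v,x.min(),x.max(),(onz(c,x.min(),v,.024)).round(4),(onz(c,x.max(),v,.024)).round(4))
E
```

```text
hsv pane/bench [ 19 113 232] [ 19 112 233] [ 18  65 203]
[266  28  41   8 322] [286.   31.5] [0.608  0.2519 0.062 ] [np.float64(0.0079), np.float64(0.0487)] 7.2386435273127985
[257  70  61   8 451] [287.   73.5] [0.5601 0.2443 0.062 ] [np.float64(0.0083), np.float64(0.0751)] 7.2310133891373285
[262 109  48   9 348] [285.5 113. ] [0.512  0.2409 0.102 ] [np.float64(0.0091), np.float64(0.0551)] 7.211410539839296
18 252 318 [0.6271 0.2984 0.024 ] [0.638  0.2125 0.024 ]
30 251 318 [0.6125 0.2981 0.024 ] [0.6236 0.2102 0.024 ]
48 252 318 [0.5906 0.2944 0.024 ] [0.6017 0.2068 0.024 ]
60 252 317 [0.5757 0.2927 0.024 ] [0.5867 0.2059 0.024 ]
85 252 316 [0.5439 0.2893 0.024 ] [0.5549 0.2023 0.024 ]
100 252 316 [0.5243 0.2872 0.024 ] [0.5354 0.1992 0.024 ]
130 252 315 [0.4839 0.2828 0.024 ] [0.4951 0.1944 0.024 ]
```

Emit:
send_rows:
  commands:
    - [0, 0, 0, 2.65, 0.36, 4.0, 1]
    - [0, 0, 0, 2.65, 0.36, 4.0, 1]
    - [0, 0, 0, 2.65, 0.36, 4.0, 1]
    - [0, 0, 0, 2.65, 0.36, 4.0, 1]
    - [0, 0, 0, 2.65, 0.36, 4.0, 1]
    - [0, 0, 0, 2.65, 0.36, 5.5, 1]
    - [0, 0, 0, 2.65, 0.36, 5.5, 1]
    - [0, 0, 0, 2.65, 0.36, 5.5, 1]
    - [0, 0, 0, 2.65, 0.36, 5.5, 1]

```text
time_s: 4.05
position: [0.5117, 0.242, 0.1882]
tcp_rot: [[0.992, 0.128, 0.001], [0.128, -0.992, 0.0], [0.001, -0.0, -1.0]]
force: [-0.3, 0.3, 0.2]
opening: 1.0
grasp_force: 0.0
```

```bash
python3 - <<'E'
from h import *
import pickle
c=cap("wrist","wpre.png");pickle.dump(c,open("wpre.pkl","wb"))
s=read_state();print(s["time_s"],np.round(s["position"],4),np.round(s["tcp_rot"],4).tolist())
E
```

```text
4.1 [0.5124 0.2422 0.1889] [[0.9917, 0.1282, 0.0034], [0.1281, -0.9918, 0.0009], [0.0034, -0.0004, -1.0]]
```

View pics/wpre.png

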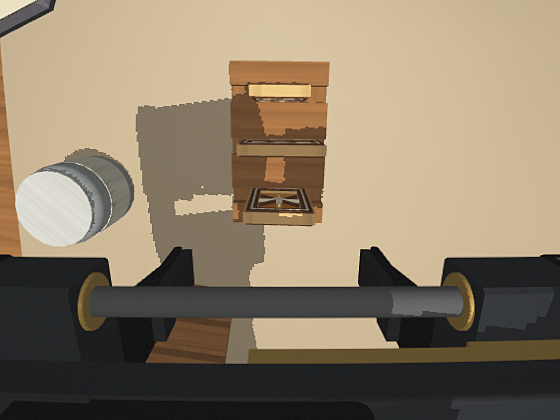

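The tall pane's top edge lies at about (241–315, 219), centred between the finger tips at (190) and (360). I'm checking the numbers.

```bash
python3 - <<'E'
from h import *
import pickle
c=pickle.load(open("wpre.pkl","rb"))
a=onz(c,241,218,.102);b=onz(c,315,218.5,.102);print(a,b,(a+b)/2,np.linalg.norm(a-b),np.degrees(np.arctan2(b[0]-a[0],a[1]-b[1])))
print(read_state()["position"])
E
```

```text
[0.50886338 0.26954397 0.102     ] [0.51572265 0.21287872 0.102     ] [0.51229302 0.24121134 0.102     ] 0.05707888782704408 6.9020131533857
[0.51244848 0.24219299 0.18888724]
```

Emit:
send_rows:
  commands:
    - [0, 0, 0, 0, 0.03, 1.0, 1]
    - [0, 0, 0, 0, 0.03, 2.0, 1]
    - [0, 0, 0, 0, 0.03, 3.0, 1]
    - [0, 0, 0, 0, 0.03, 3.7, 1]
    - [0, 0, 0, 0, 0.03, 4.2, 1]
    - [0, 0, 0, 0, 0.03, 4.2, 1]
    - [0, 0, 0, 0, 0.03, 4.2, 1]
    - [0, 0, 0, 0, 0.03, 4.2, 0.6]
    - [0, 0, 0, 0, 0.03, 4.2, 0.6]
    - [0, 0, 0, 0, 0.03, 4.2, 0.4]
    - [0, 0, 0, 0, 0.03, 4.2, 0.4]
    - [0, 0, 0, 0, 0.03, 4.2, 0.4]
    - [0, 0, 0, 0, 0.03, 4.2, 0.4]
    - [0, 0, 0, 0, 0.03, 4.2, 0.4]
    - [0, 0, 0, 0, 0.03, 4.2, 0.4]
    - [0, 0, 0, 0, 0.03, 4.2, 0.4]

```text
time_s: 5.43
position: [0.5121, 0.2409, 0.061]
tcp_rot: [[0.992, 0.128, 0.001], [0.128, -0.992, 0.0], [0.001, -0.0, -1.0]]
force: [-1.7, -1.5, 4.3]
opening: 0.641
grasp_force: 30.0
```

Emit:
send_rows:
  commands:
    - [0, 0, 0, 0, 0, -0.2, 0.4]
    - [0, 0, 0, 0, 0, -0.6, 0.4]
    - [0, 0, 0, 0, 0, -1.2, 0.4]
    - [0, 0, 0, 0, 0, -2.0, 0.4]
    - [0, 0, 0, 0, 0, -2.8, 0.4]
    - [0, 0, 0, 0, 0, -3.5, 0.4]
    - [0, 0, 0, 0, 0, -4.0, 0.4]
    - [0, 0, 0, 0, 0, -4.0, 0.4]
    - [0, 0, 0, 0, 0, -4.0, 0.4]

```text
time_s: 6.18
position: [0.5118, 0.241, 0.1809]
tcp_rot: [[0.992, 0.128, 0.001], [0.128, -0.992, 0.0], [0.001, -0.0, -1.0]]
force: [0.3, 0.3, -1.5]
opening: 0.638
grasp_force: 30.0
```

```bash
python3 - <<'E'
from h import *
s=read_state();p=np.array(s["position"]);R=np.array(s["tcp_rot"]);print(p,R.round(4).tolist(),s["opening"])
print((R.T@(np.array([.4757,-.2242,.174])-p)/.03).round(2),"yaw",np.degrees(np.arctan2(R[1,0],R[0,0])))
E
```

```text
[0.51177572 0.2409961  0.18090654] [[0.9918, 0.1279, 0.0011], [0.1279, -0.9918, 0.0004], [0.0011, -0.0002, -1.0]] 0.6377049140513814
[-3.18 15.23  0.22] yaw 7.346318161837749
```

Emit:
send_rows:
  commands:
    - [0, 0, 0, -0.1, 0.4, 0, 0.4]
    - [0, 0, -0.1, -0.25, 1.2, 0, 0.4]
    - [0, 0, -0.1, -0.45, 2.2, 0, 0.4]
    - [0, 0, -0.1, -0.65, 3.2, 0, 0.4]
    - [0, 0, -0.2, -0.9, 4.2, 0, 0.4]
    - [0, 0, -0.2, -1.1, 5.2, 0.1, 0.4]
    - [0, 0, -0.2, -1.3, 6.2, 0.1, 0.4]
    - [0, 0, -0.3, -1.5, 7.2, 0.1, 0.4]
    - [0, 0, -0.3, -1.7, 8.2, 0.1, 0.4]
    - [0, 0, -0.4, -1.9, 9.2, 0.1, 0.4]
    - [0, 0, -0.4, -2.1, 10.2, 0.1, 0.4]
    - [0, 0, -0.4, -2.35, 11.2, 0.2, 0.4]
    - [0, 0, -0.5, -2.55, 12.2, 0.2, 0.4]
    - [0, 0, -0.5, -2.75, 13.2, 0.2, 0.4]
    - [0, 0, -0.6, -2.95, 14.1, 0.2, 0.4]
    - [0, 0, -0.6, -3.1, 14.8, 0.2, 0.4]
    - [0, 0, -0.6, -3.18, 15.2, 0.2, 0.4]
    - [0, 0, -0.6, -3.18, 15.2, 0.2, 0.4]
    - [0, 0, -0.6, -3.18, 15.2, 0.2, 0.4]
    - [0, 0, -0.6, -3.18, 15.2, 0.2, 0.4]

```text
time_s: 7.85
position: [0.4745, -0.222, 0.1738]
tcp_rot: [[0.984, 0.18, -0.002], [0.18, -0.984, 0.002], [-0.002, -0.002, -1.0]]
force: [-0.8, -0.0, -0.1]
opening: 0.638
grasp_force: 30.0
```

```bash
python3 - <<'E'
from h import *
import pickle
c=cap("side");s=read_state();pickle.dump(c,open("sfin.pkl","wb"))
w=cap("wrist");pickle.dump(w,open("wfin.pkl","wb"))
print(s["time_s"],np.round(s["position"],4),np.round(s["tcp_rot"],4).tolist(),s["opening"])
print(proj(c,np.array([.4757,-.2242,.17])),proj(w,np.array([.4757,-.2242,.17])))
u,v=proj(c,np.array([.4757,-.2242,.17])).astype(int);print(u,v)
a=cv2.resize(c[0][v-50:v+50,u-40:u+40],(400,500),interpolation=3)
b=cv2.resize(w[0][0:300,150:390],(400,500),interpolation=3)
cv2.imwrite("pics/fin.png",np.hstack([a,b]))
E
```

```text
7.9 [ 0.4748 -0.2218  0.174 ] [[0.9835, 0.1808, -0.0016], [0.1808, -0.9835, 0.0017], [-0.0013, -0.0019, -1.0]] 0.6389310363489389
[345.12144606 163.37654425] [281.88598693 262.90498239]
345 163
```

View pics/fin.png

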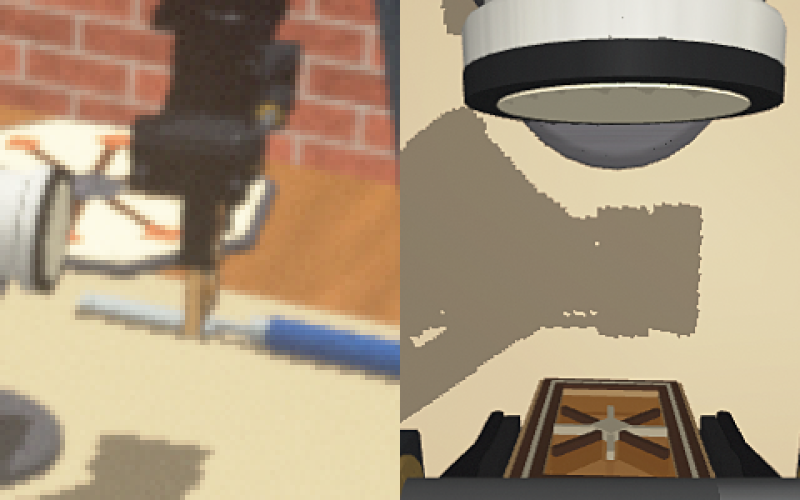

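The pane hangs between the fingers, clear of everything: its bottom edge is at side pixel about (344,181), and wrist pixels about (237,228)–(319,229). The lens bezel is ahead of it and looks square. I'm doing a numeric check of the offset from the lens.

```bash
python3 - <<'E'
from h import *
import pickle
w=pickle.load(open("wfin.pkl","rb"));s=pickle.load(open("sfin.pkl","rb"));w0=pickle.load(open("wlamp.pkl","rb"))
a=onz(w,237,228,.127);b=onz(w,319,229,.127);print("bottom",a,b,np.linalg.norm(a-b),np.degrees(np.arctan2(b[0]-a[0],a[1]-b[1])))
print("bottom centre proj side",proj(s,np.array([.4748,-.2218,.125])))
print("near-edge bottom proj side",proj(s,np.array([.4697,-.1943,.125])))
d=w[0].max(2)<60
for v in range(20,80,4):
    x=np.flatnonzero(d[v,170:400])+170
    if len(x):print(v,x.min(),x.max(),end="; ")
    x0,x1=x.min(),x.max()
    L=onz(w,x0,v,.17);R=onz(w,x1,v,.17);print(L.round(4),R.round(4))
E
```

```text
bottom [ 0.47559397 -0.19492424  0.127     ] [ 0.4846192  -0.24795903  0.127     ] 0.053797241799404594 9.657823822002483
bottom centre proj side [344.03977377 176.21420132]
near-edge bottom proj side [342.36955734 179.7666538 ]Traceback (most recent call last):
  File "<stdin>", line 11, in <module>
    return umr_minimum(a, axis, None, out, keepdims, initial, where)
ValueError: zero-size array to reduction operation minimum which has no identity
```

```bash
python3 - <<'E'
from h import *
import pickle
w=pickle.load(open("wfin.pkl","rb"))
d=w[0].max(2)<60
E=[]
for v in range(40,72,4):
    x=np.flatnonzero(d[v,170:400])+170
    if len(x):E.append((v,x.min(),x.max()))
print([tuple(map(int,e)) for e in E])
# front rim left/right extremes
for l,r in(((188,62),(381,58)),):
    L=onz(w,*l,.18);R=onz(w,*r,.18);print(L,R,np.linalg.norm(L-R),(L+R)/2,np.degrees(np.arctan2(R[0]-L[0],L[1]-R[1])))
    m=(L+R)/2;q=np.radians(10.6);e=np.array([.4748,-.2218])-m[:2];print("lens-frame x,y",e@[np.cos(q),np.sin(q)],e@[-np.sin(q),np.cos(q)])
m=np.array([.574,-.2064]);e=np.array([.4748,-.2218])-m;print(e@[np.cos(q),np.sin(q)],e@[-np.sin(q),np.cos(q)])
E
```

```text
[(40, 189, 379), (44, 188, 379), (48, 188, 379), (52, 189, 379), (56, 189, 379), (60, 189, 379), (64, 192, 373), (68, 204, 357)]
[ 0.56553314 -0.16589456  0.18      ] [ 0.5821364  -0.24755995  0.18      ] 0.08333609393095825 [ 0.57383477 -0.20672725  0.18      ] 11.49208451925725
lens-frame x,y -0.1001174282686727 0.0034020426431019685
-0.10034003743507162 0.003110769603878698
```

```bash
python3 - <<'E'
from h import *
print(np.abs(read_state()["qvel"]).max(),bot.hand_in())
E
```

```text
the job is handed in; nothing more can be done
0.38183314114615524 None
```

I handed the job in at about 8 s with the tall pane gripped by its raw side edges. By my measurements it is about 100 mm in front of the lens, 3 mm off the beam axis sideways, at beam height and square to within about 1°; the hand-in returned no verdict.

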